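Tip the walnuts out of the nut carousel and lock it level again

TASK

Set the bowl under the spout of the nut carousel, turn the carousel by its knob until the compartment with the two walnuts faces the spout, and tip the whole carousel by its handle so that both walnuts roll out into the bowl. Then lower it until it rests level and lock it: press the wing stud right down, give it a quarter turn clockwise and let it spring up into its catch. Leave every other nut in the carousel, the bowl standing upright on the worktop with the walnuts in it, and do not knock the pepper mill or the glass tumbler about.

Things in the scene. Friction and masses are not known exactly. Their poses are not given: they have to be found in the camera images.
- stand: Fixed wooden stand of the nut carousel, 235 mm long, 216 wide. Origin on the worktop under the carousel's turning axis, z up, x from the spout (-x) to the handle (+x). Cheeks at x -123 to -87, y +-95 to 107, top z 124; runners 18 mm high along y = +-101, x -115 to 120; bracket under the stud, top z 98. Open in front: the worktop is free between the cheeks back to x 65.
- bowl_spot (a point): Point of the stand's frame on the worktop under the spout, x = -132 mm, y = 0: the right place for the middle of the bowl. Slide the bowl in from the front (from -x), as the spout overhangs the spot; underside of the spout at z = 84 mm.
- tip_axis (a point): Middle of the line between the cheeks about which the tub tips: stand x = -105, y = 0, z = 95 mm; the line runs along the stand's y.
- tub (a joint): Tip angle of the tub (round aluminium pan, 166 mm across, wall top z 126 when level), rad: 0 level at rest, grows as the handle is lifted and the spout goes down, stop at 0.85. Swings freely and sinks back by its own weight, 4 to 6 N at the handle. Walnuts roll over the spout's 2 mm sill at 0.45 to 0.65; tip to about 0.8 and wait a second.
- spout_lip (a point): Middle of the outer edge of the spout's floor; level at stand x = -125, y = 0, z = 86.5 mm. The spout is an open chute 73 mm wide through a gap in the tub's wall, side cheeks up to z = 110 mm. At 0.8 rad the lip is at x = -112, z = 75 mm, above the bowl's rim.
- rotor: Carousel wheel, white, 153 mm across, five open compartments between vanes 39 mm high; fluted wooden knob 41 mm across, 47 to 79 mm above the origin (underside of the floor, on the axis, z up). Loose in the tub, guided with 3 mm play; turns endlessly either way, friction about 0.2 N m, stays put. Walnuts on its -x side: they face the spout when its x axis points as the stand's, within 0.15 rad.
- walnut_bay (a point): Point on the rotor's floor in the middle of the walnut compartment, 55 mm from the turning axis. The other compartments follow counter-clockwise seen from above: almonds, empty, hazelnuts, empty.
- outlet (a point): Point of the tub 55 mm from the turning axis towards the spout, at the height of the rotor's floor: where walnut_bay must come.
- handle_grip (a point): Middle of the tub's round dark wooden handle, which runs along the stand's x from x = 154 to 230 mm, 22 mm thick, axis z = 102.5 mm (level). This point is at x = 190 mm: 295 mm behind and 7.5 mm above the tipping axis. Pinch it from above across y, with 20 N or so; it can turn between upright fingers as it swings.
- stud_wing (a point): Middle of the stud's steel wing, 32 mm long, 9 thick, 20 tall: z = 122 to 142 mm when level and up, at stand x = 125, y = 0, on the tub's tongue (its bush tops at z = 108). At the start along the stand's x, locked across it. Room: tub wall 42 mm off, handle 29 mm off (top z = 113.5). Grip it high: fingers go down with it.
- stud_press (a joint): Depth to which the stud is pressed, m: 0 up, 0.013 stop. Spring 2 N at the top, 7 N at the bottom. With the tub level and the wing along x its cross pin passes the slotted plate below. Keep it pressed past 0.0115 while turning; let go after the turn it springs up into the catch at about 0.0085 and is locked; without the turn it returns to 0.
- stud_turn (a joint): Turn of the stud, rad: 0 wing along the stand's x (start), grows clockwise seen from above, stop at 1.5 (wing across, over the catch). Friction 0.015 N m. Turned without pressing it does not lock and cannot be pressed in: turn it back to 0 first.
- bowl: White china bowl, loose, 0.14 kg, 114 mm across the round rim, 51 mm high, foot 70 mm across, thin sloping wall (5 mm or so at the rim). Origin in the middle of its underside, z up. Pinch the rim from above, one finger inside, tips about 20 mm below the rim: TCP 53 mm from the axis, 50 mm high.
- walnut_1: Walnut in its shell, light brown, wrinkled, with a seam; round, 30 mm across. Origin at its middle. Two lie in one compartment.
- walnut_2: Walnut in its shell, light brown, wrinkled, with a seam; round, 30 mm across. Origin at its middle. Two lie in one compartment.
- hazelnut_1: Hazelnut in its shell: small, smooth, round, 19 mm across. Origin at its middle. It stays in its compartment.
- hazelnut_2: Hazelnut in its shell: small, smooth, round, 19 mm across. Origin at its middle. It stays in its compartment.
- almond_1: Almond in its shell: pointed oval, 35 mm long, 18 mm thick. Origin at its middle. It stays in its compartment.
- almond_2: Almond in its shell: pointed oval, 35 mm long, 18 mm thick. Origin at its middle. It stays in its compartment.
- pepper_mill: Turned dark wooden pepper mill, a bystander, 58 mm across, 170 mm tall, standing behind the spout. Origin in the middle of its underside.
- salt_shaker: Glass salt shaker with a metal top, 44 mm across, 90 mm tall, to the right, behind the bowl; fixed in its place, an obstacle only. Origin in the middle of its underside.
- tumbler: Clear glass tumbler, a bystander, 81 mm across, 91 mm tall, beside the handle on its far side. Origin in the middle of its underside.

How it is judged (in metres and radians):
On the way, in this order (a step that is already met when the one before it is completed fails the run):
1. the carousel is tipped well over by its handle with the walnut compartment facing the spout (value of joint tub above 0.2 rad and distance between walnut_bay and outlet below 0.018 m), for 0.05 s.
2. both walnuts lie in the bowl (horizontal distance between each of walnut_1, walnut_2 and bowl below 0.05 m and z of each of walnut_1, walnut_2 in the frame of bowl below 0.06 m and linear speed of each of walnut_1, walnut_2 below 0.05 m/s), for 0.2 s.
At the end, for the whole second after the job is handed in: both walnuts still in the bowl (within 50 mm of its axis), bowl upright on the worktop; carousel level (tub under 0.03 rad) and locked (stud turned over 1.0 rad, risen into its catch: pressed 6.5 to 10.5 mm); wheel flat in the tub (within 10 mm) with the other four nuts within 81 mm of its axis (all of step 2 and horizontal distance between each of hazelnut_1, hazelnut_2, almond_1, almond_2 and rotor below 0.081 m and height (world z) of each of hazelnut_1, hazelnut_2, almond_1, almond_2 above 0.085 m and horizontal distance between rotor and stand below 0.01 m and height (world z) of rotor below 0.09 m and angle between rotor's own z axis and vertical below 0.06 rad and angle between bowl's own z axis and vertical below 0.1 rad and height (world z) of bowl below 0.01 m and linear speed of bowl below 0.03 m/s and value of joint tub below 0.03 rad and value of joint stud_turn above 1 rad and value of joint stud_press between 0.0065 and 0.0105 m); the robot touches nothing.
It fails at once if the pepper mill is pushed more than 25 mm or tipped over (distance of pepper_mill from where it was at the start of the episode above 0.025 m or angle between pepper_mill's own z axis and vertical above 0.35 rad).
It fails at once if the glass tumbler is pushed more than 25 mm or tipped over (distance of tumbler from where it was at the start of the episode above 0.025 m or angle between tumbler's own z axis and vertical above 0.35 rad).
It also fails if it takes over 72 s, if anything falls off the work surface, if the arm or the gripper's body presses on something with over 40 N, if the wrist force passes 120 N, or if a joint passes its speed limit or range.

ROBOT

A 6-joint arm with a two-finger parallel gripper is mounted at the origin on a cart in front of the work surface, level with it; the furniture and walls round the work are solid. World frame = base frame: x ahead of the robot, y to its left, z up, the work surface at z = 0. Lengths are in m, angles in degrees, forces in N, time in s.
With the tool pointing down it reaches from about 0.25 to 0.775 m from the base axis. Payload 8.9 kg.
Tool frame: the origin (TCP) lies between the finger pads, 19 mm behind the fingertips; this is the grasp point; z points along the fingers, y is the line along which they close (so a half turn about z gives the same grasp; the last joint's range is limited). The gripper opens to 85 mm and grips with 20 to 120 N. Pads are 22 mm wide; open, the fingers measure 114 mm over their backs; the gripper's body (76 mm by 85 mm) begins 54 mm behind the grasp point. The pads swing forward as they close: fully open they stand 13 mm farther back than shut.
Start: joints at [-78.111, 16.656, -8.789, 64.555, 0, 82.019], TCP at [0.178, -0.494, 0.25] pointing down, gripper open.
Joint ranges: [-144.48, 144.48], [-52.06, 99.96], [-74.48, 78.29], [-112.23, 115.85], [-86.99, 84.42], [-180, 180]. Speed limits (degrees/s): [127.2, 127.2, 159.86, 180, 180, 180].

INTERFACE

Orientations are given as [roll, pitch, yaw] about the fixed x, y, z axes, in that order (R = Rz(yaw) Ry(pitch) Rx(roll)).
In Python, from bench import * gives the robot as it stands.
- The arm moves only by the tool play_rows, never from a script. Its argument "commands" is a list of rows, each an object of numbers: "x", "y", "z": the shift along the world's x, y, z in units of 0.02 m (1.0 is 0.02 m); "ax", "ay", "az": the turn, a rotation vector about the world's x, y, z in units of 90 degrees (1.0 is 90 degrees); "jaw": the closure, from -1 (fully open) to 1 (shut). A call has 1 to 20 rows; each row shifts and turns the commanded pose from where the row before left it; what a row does not reach is not made up. A row lasts 1/10 s, in which the tool goes at most 50 mm and 8.59 degrees, less where a joint would pass 70% of its speed; a pose out of reach is approached as far as the arm can. A call with a number of a shift or a turn outside -1 to 1 is refused whole. A call with a gripper value outside its range is refused whole. The fingers move at their own pace and stop on an object; "grip_force" is the grip in N (left out, the last holds). Time passes only in rows, so rows that do not move let the fingers close. It gives the time, the measured TCP pose, the force, the opening and the grip force at its end, in the units of the state.
- get_state(): the state, without advancing time (a new reading comes with each control period).
- camera(name): name is "scene" or "side" or "wrist"; returns a dict with "pixels" (384x512x3 uint8, blue, green, red), "fx", "fy", "cx", "cy" (pixels), "T" (4x4, takes a point from camera to world coordinates). Camera axes: x right, y down, z forward; pixel columns grow to the right and rows downward; lengths in m; the calibration is good to about 2 mm. A picture is of the moment at which its call begins. There is no depth.
- finish_job(): hands the job in; it is judged then, once.
The state is a dict: "clock": time; "qpos": joint angles; "qvel": joint speeds; "joint_efforts": joint torques, N m; "tool_pos": TCP position; "ee_rot": TCP orientation; "ft_force": force on the tool from outside, world axes, zero at the start; "wrist_torque": the same for the moment, N m; "finger_gap": finger opening in m; "grasp_force": force on a finger pad.
Only numpy, scipy, OpenCV 4.12 (cv2) and the standard library are available. Lean on these libraries where they do the work, as an engineer would, in place of code of your own. Each camera call takes 0.05 s, during which the arm holds its last target. There are 200 camera calls.

## Working session

There is one attempt and no reset: what is moved stays moved. The work goes in short steps, Python scripts to look and compute and a tool call to move; the robot and the scene stay as the last step left them, time stands still between calls to the robot, and variables do not carry over. Pictures are saved under pics/ and viewed, at most 10 in all, crops included, and the job is handed in when it is done.

Besides the shell and the picture viewer there is one more tool, called after ">>>" in YAML: its name, and indented under it one key for each argument. play_rows: Moves the arm, as the interface text tells. Shifts and turns lie within -1 to 1; 1 stands for 0.02 m of shift or 90 degrees of turn. Its arguments: {"type":"object","properties":{"commands":{"type":"array","items":{"type":"object","properties":{"x":{"type":"number"},"y":{"type":"number"},"z":{"type":"number"},"ax":{"type":"number"},"ay":{"type":"number"},"az":{"type":"number"},"jaw":{"type":"number"}}}},"grip_force":{"type":"number"}},"required":["commands"]}

```bash
mkdir -p pics; ls
python3 - <<'E'
from bench import *
import cv2,numpy as np,pickle
for n in ["scene","side"]:
    c=camera(n); cv2.imwrite(f"pics/{n}0.png",c["pixels"]); pickle.dump(c,open(n+"0.pkl","wb"))
    print(n,c["fx"],c["fy"],c["cx"],c["cy"]);print(np.round(c["T"],4).tolist())
print(get_state())
E
```

```text
pics
scene 362.9010005488533 362.9010005488533 251.8022634090788 198.41751163234065
[[-0.783, -0.4044, 0.4727, 0.1763], [-0.622, 0.4969, -0.6051, 0.3134], [0.0098, -0.7678, -0.6406, 0.6675], [0.0, 0.0, 0.0, 1.0]]
side 377.40050331858924 377.40050331858924 257.6907067899615 194.04679924503463
[[0.8533, -0.2729, 0.4444, 0.1972], [-0.5214, -0.4386, 0.7319, -0.818], [-0.0048, -0.8563, -0.5165, 0.523], [0.0, 0.0, 0.0, 1.0]]
{'clock': 0.1, 'qpos': array([-7.81116074e+01,  1.66877879e+01, -8.82469443e+00,  6.45549434e+01,
       -3.74614684e-04,  8.20204065e+01]), 'qvel': array([ 0.02796959,  0.14473938,  0.1563967 ,  0.13486593,  0.00063977,
       -0.06281305]), 'joint_efforts': array([ 1.46697526e-03, -5.37978172e+01,  3.31919253e+01,  9.36044933e-03,
       -2.28081026e-04,  5.46588609e-06]), 'tool_pos': array([ 0.17836581, -0.49339348,  0.24948415]), 'ee_rot': array([-1.79933175e+02, -8.98907538e-03,  1.98679810e+01]), 'ft_force': array([0.69305655, 0.73227188, 0.81712753]), 'wrist_torque': array([-0.04142699, -0.01544919,  0.02104918]), 'grasp_force': 0.0, 'finger_gap': 0.08516329651574274}
```

Run:
```python
import cv2
for n in ["scene0","side0"]:
    cv2.imwrite(f"pics/{n}b.png",cv2.resize(cv2.imread(f"pics/{n}.png"),(800,600),interpolation=cv2.INTER_CUBIC))
```

```text
(no output)
```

View pics/scene0b.png

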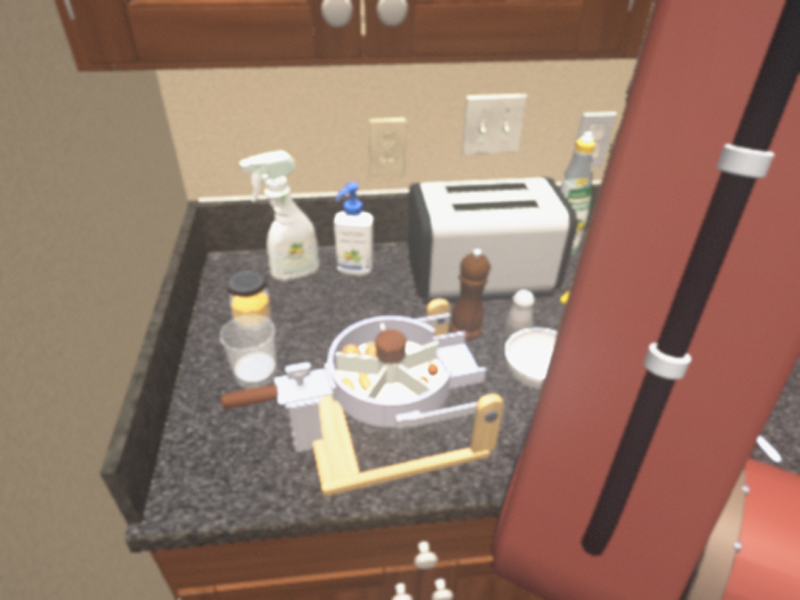

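View pics/side0b.png

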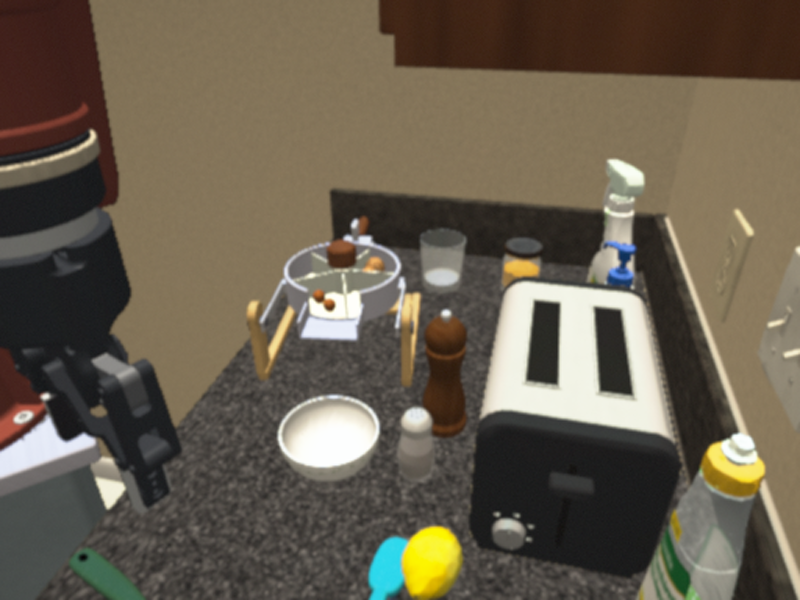

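Run:
```python
import cv2
a=cv2.imread("pics/scene0.png")[185:325,135:335]; cv2.imwrite("pics/sc.png",cv2.resize(a,None,fx=4,fy=4,interpolation=cv2.INTER_CUBIC))
a=cv2.imread("pics/side0.png")[130:310,150:315]; a=cv2.resize(a,None,fx=3.3,fy=3.3,interpolation=cv2.INTER_CUBIC);print(a.shape);cv2.imwrite("pics/sd.png",a)
```

```text
(594, 544, 3)
```

View pics/sc.png

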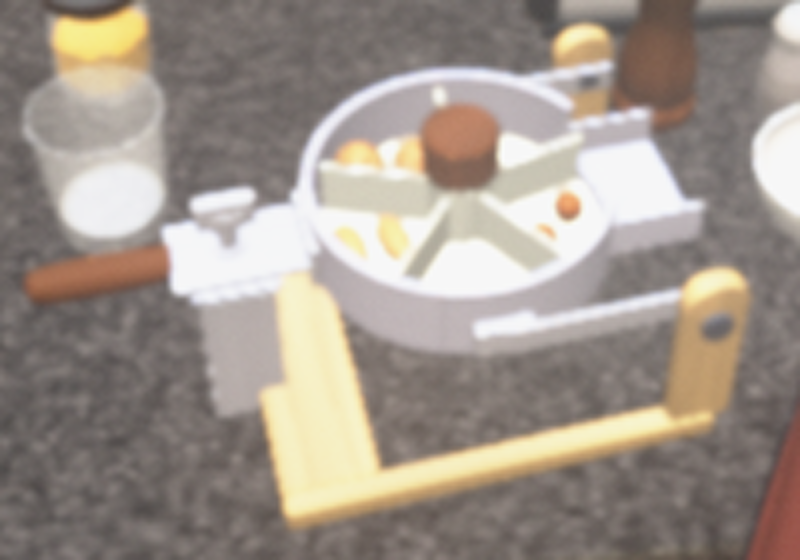

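View pics/sd.png

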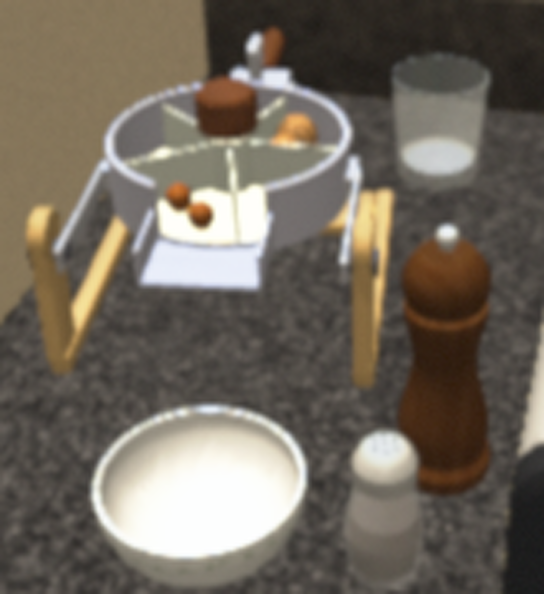

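```bash
cat > h.py <<'E'
import numpy as np,pickle
from scipy.optimize import least_squares
def load(n): return pickle.load(open(n+".pkl","rb"))
def proj(c,p):
    T=c["T"]; q=(np.atleast_2d(p)-T[:3,3])@T[:3,:3]
    return np.c_[c["fx"]*q[:,0]/q[:,2]+c["cx"],c["fy"]*q[:,1]/q[:,2]+c["cy"]]
def tri(obs):
    f=lambda X:np.concatenate([(proj(c,X)[0]-uv) for c,uv in obs])
    r=least_squares(f,[.45,-.1,.1]); return r.x,np.sqrt((r.fun**2).mean())
def onplane(c,uv,z):
    d=c["T"][:3,:3]@[(uv[0]-c["cx"])/c["fx"],(uv[1]-c["cy"])/c["fy"],1]; o=c["T"][:3,3]
    return o+d*(z-o[2])/d[2]
E
python3 - <<'E'
from h import *
A,B=load("scene0"),load("side0")
a=lambda x,y:np.array([x/4+135-.4,y/4+185-.4]); b=lambda x,y:np.array([x/3.3+150-.35,y/3.3+130-.35])
P={"knob":(a(460,122),b(226,92)),"wing":(a(222,201),b(255,42)),"cheek+":(a(716,270),b(43,208)),"cheek-":(a(583,27),b(374,191)),
"lip+":(a(700,207),b(141,283)),"lip-":(a(646,115),b(262,287)),"hend":(a(33,283),b(274,35))}
for k,(u,v) in P.items():
    X,e=tri([(A,u),(B,v)]);print(k,np.round(X,4),"res px",round(e,2))
M={"knob":(0,0,.16),"wing":(.125,0,.142),"cheek+":(-.105,.101,.124),"cheek-":(-.105,-.101,.124)}
def f(p):
    c,s=np.cos(p[2]),np.sin(p[2]);r=[]
    for k,m in M.items():
        x=[p[0]+c*m[0]-s*m[1],p[1]+s*m[0]+c*m[1],m[2] if k!="knob" else p[3]]
        r+=[proj(A,x)[0]-P[k][0],proj(B,x)[0]-P[k][1]]
    return np.concatenate(r)
r=least_squares(f,[.5,-.1,1.5,.16]);print(r.x,np.degrees(r.x[2]),np.round(r.fun,1).reshape(-1,4))
# bowl rim: ellipse extremes in side crop
for uv in [(93,490),(306,478)]: print("rim",onplane(B,b(*uv),.051))
def g(p):
    t=np.linspace(0,2*np.pi,200);q=proj(B,np.c_[p[0]+.057*np.cos(t),p[1]+.057*np.sin(t),0*t+p[2]])
    l,rr,tp=b(93,490),b(307,478),b(205,407)
    return [q[:,0].min()-l[0],q[:,0].max()-rr[0],q[:,1].min()-tp[1]]
r=least_squares(g,[.3,-.4,.051]);print("bowl",r.x,r.cost)
print("salt top",onplane(B,b(388,450),.09),"mill",onplane(B,b(447,238),.17), "tumbler rim",onplane(A,a(95,105),.091))
E
```

```text
knob [ 0.5194 -0.1205  0.1595] res px 0.51
wing [ 0.5921 -0.0169  0.1394] res px 0.26
cheek+ [ 0.3771 -0.1458  0.1251] res px 0.25
cheek- [ 0.5441 -0.2583  0.1355] res px 2.57
lip+ [ 0.4163 -0.2067  0.0919] res px 1.36
lip- [ 0.4784 -0.2495  0.0923] res px 1.74
hend [0.6508 0.0626 0.1045] res px 0.09
[ 0.52058214 -0.11752947  0.97507351  0.15929152] 55.86759692741104 [[-0.9  1.2  0.4 -1.1]
 [-0.8 -0.1 -1.3 -0.9]
 [ 0.3 -0.2  1.1  0.6]
 [-2.2 -0.2 -1.1  7.7]]
rim [ 0.33288261 -0.32044856  0.051     ]
rim [ 0.43465576 -0.37253804  0.051     ]
bowl [ 0.3844444  -0.34693654  0.05676045] 4.406513907692154e-25
salt top [ 0.46078392 -0.4135513   0.09      ] mill [ 0.52797877 -0.36549462  0.17      ] tumbler rim [ 0.74508231 -0.05509838  0.091     ]
```

>>> play_rows:
  commands:
    - {"x": 0.59, "y": 0.35, "z": -0.1, "az": 0.0926}
    - {"x": 0.59, "y": 0.35, "z": -0.1, "az": 0.0926}
    - {"x": 0.59, "y": 0.35, "z": -0.1, "az": 0.0926}
    - {"x": 0.59, "y": 0.35, "z": -0.1, "az": 0.0926}
    - {"x": 0.59, "y": 0.35, "z": -0.1, "az": 0.0926}
    - {"x": 0.59, "y": 0.35, "z": -0.1, "az": 0.0926}
    - {"x": 0.59, "y": 0.35, "z": -0.1, "az": 0.0926}
    - {"x": 0.59, "y": 0.35, "z": -0.1, "az": 0.0926}
    - {"x": 0.59, "y": 0.35, "z": -0.1, "az": 0.0926}
    - {"x": 0.59, "y": 0.35, "z": -0.1, "az": 0.0926}
    - {"x": 0.59, "y": 0.35, "z": -0.1, "az": 0.0926}
    - {"x": 0.59, "y": 0.35, "z": -0.1, "az": 0.0926}
    - {"x": 0.59, "y": 0.35, "z": -0.1, "az": 0.0926}
    - {"x": 0.59, "y": 0.35, "z": -0.1, "az": 0.0926}
    - {"x": 0.59, "y": 0.35, "z": -0.1, "az": 0.0926}
  grip_force: 25

```text
schema error: expected keys x, y, z, ax, ay, az, jaw
```

Run:
```python
from bench import *
from h import *
import cv2
s=get_state();print(s["clock"],s["tool_pos"],s["ee_rot"],s["qpos"])
c=camera("wrist");pickle.dump(c,open("w1.pkl","wb"));cv2.imwrite("pics/w1.png",c["pixels"])
print(np.round(c["T"],4).tolist(),c["fx"],c["cx"],c["cy"])
c2=camera("scene");pickle.dump(c2,open("scene1.pkl","wb"));cv2.imwrite("pics/scene1.png",c2["pixels"])
A=load("scene0");a=lambda x,y:np.array([x/4+135-.4,y/4+185-.4])
O=np.array([.5194,-.119])
for uv in [(577,142),(322,180),(408,275),(552,262),(438,93)]:
    d=onplane(A,a(*uv),.12)[:2]-O;print(uv,np.degrees(np.arctan2(d[1],d[0])),np.hypot(*d))
w=cv2.resize(c["pixels"],None,fx=.78,fy=.78)
cv2.imwrite("pics/w1s.png",np.hstack([w,cv2.resize(c2["pixels"],None,fx=.78,fy=.78)]))
```

```text
0.1 [ 0.17836581 -0.49339348  0.24948415] [-1.79933175e+02 -8.98907538e-03  1.98679810e+01] [-7.81116074e+01  1.66877879e+01 -8.82469443e+00  6.45549434e+01
 -3.74614684e-04  8.20204065e+01]
[[0.3401, -0.8898, -0.3042, 0.2573], [-0.9404, -0.3222, -0.109, -0.4647], [-0.001, 0.3232, -0.9463, 0.374], [0.0, 0.0, 0.0, 1.0]] 270.5445262480246 254.38079536987482 195.80671655317104
(577, 142) -116.24570829062367 0.07138544130782666
(322, 180) 38.81540712580706 0.07322768016820186
(408, 275) 107.79278965704796 0.07154142044007455
(552, 262) 167.59274297934428 0.07433175291631985
(438, 93) -41.42944962887028 0.07153959133006128
```

View pics/w1s.png

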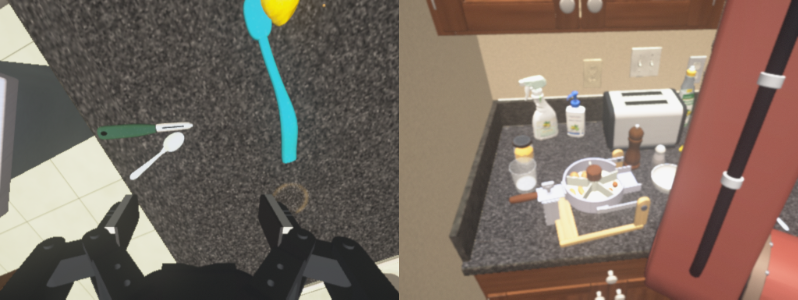

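>>> play_rows:
  commands:
    - {"x": 0.59, "y": 0.35, "z": -0.1, "ax": 0, "ay": 0, "az": 0.0926, "jaw": -1}
    - {"x": 0.59, "y": 0.35, "z": -0.1, "ax": 0, "ay": 0, "az": 0.0926, "jaw": -1}
    - {"x": 0.59, "y": 0.35, "z": -0.1, "ax": 0, "ay": 0, "az": 0.0926, "jaw": -1}
    - {"x": 0.59, "y": 0.35, "z": -0.1, "ax": 0, "ay": 0, "az": 0.0926, "jaw": -1}
    - {"x": 0.59, "y": 0.35, "z": -0.1, "ax": 0, "ay": 0, "az": 0.0926, "jaw": -1}
    - {"x": 0.59, "y": 0.35, "z": -0.1, "ax": 0, "ay": 0, "az": 0.0926, "jaw": -1}
    - {"x": 0.59, "y": 0.35, "z": -0.1, "ax": 0, "ay": 0, "az": 0.0926, "jaw": -1}
    - {"x": 0.59, "y": 0.35, "z": -0.1, "ax": 0, "ay": 0, "az": 0.0926, "jaw": -1}
    - {"x": 0.59, "y": 0.35, "z": -0.1, "ax": 0, "ay": 0, "az": 0.0926, "jaw": -1}
    - {"x": 0.59, "y": 0.35, "z": -0.1, "ax": 0, "ay": 0, "az": 0.0926, "jaw": -1}
    - {"x": 0.59, "y": 0.35, "z": -0.1, "ax": 0, "ay": 0, "az": 0.0926, "jaw": -1}
    - {"x": 0.59, "y": 0.35, "z": -0.1, "ax": 0, "ay": 0, "az": 0.0926, "jaw": -1}
    - {"x": 0.59, "y": 0.35, "z": -0.1, "ax": 0, "ay": 0, "az": 0.0926, "jaw": -1}
    - {"x": 0.59, "y": 0.35, "z": -0.1, "ax": 0, "ay": 0, "az": 0.0926, "jaw": -1}
    - {"x": 0.59, "y": 0.35, "z": -0.1, "ax": 0, "ay": 0, "az": 0.0926, "jaw": -1}
  grip_force: 25

```text
clock: 1.7
tool_pos: [0.3558, -0.3883, 0.2198]
ee_rot: [180.0, -0.0, 145.2]
ft_force: [0.3, -0.9, 0.2]
finger_gap: 0.0856
grasp_force: 0.0
```

Run:
```python
from bench import *
from h import *
import cv2
s=get_state();print(s["clock"],s["tool_pos"],s["ee_rot"],s["qpos"])
c=camera("wrist");pickle.dump(c,open("w2.pkl","wb"));cv2.imwrite("pics/w2.png",c["pixels"])
print(np.round(c["T"],4).tolist())
c2=camera("scene");pickle.dump(c2,open("scene1.pkl","wb"));cv2.imwrite("pics/scene1.png",c2["pixels"])
c3=camera("side");pickle.dump(c3,open("side1.pkl","wb"))
w=cv2.resize(c["pixels"],None,fx=1,fy=1)
s=cv2.resize(c2["pixels"][170:330,130:360],(288,200),interpolation=cv2.INTER_CUBIC)
v=np.zeros((384,288,3),np.uint8);v[:200]=s;cv2.imwrite("pics/w2s.png",np.hstack([w,v]))
```

```text
1.7 [ 0.35584779 -0.38831451  0.21977965] [ 1.79993807e+02 -1.91181713e-02  1.45222635e+02] [-5.54533363e+01  1.79430028e+01 -1.16617037e+01  6.04153669e+01
 -9.56290379e-04 -2.06759701e+01]
[[0.5701, 0.7775, 0.2655, 0.288], [0.8215, -0.5396, -0.1842, -0.3404], [0.0, 0.3231, -0.9464, 0.3443], [0.0, 0.0, 0.0, 1.0]]
```

View pics/w2s.png

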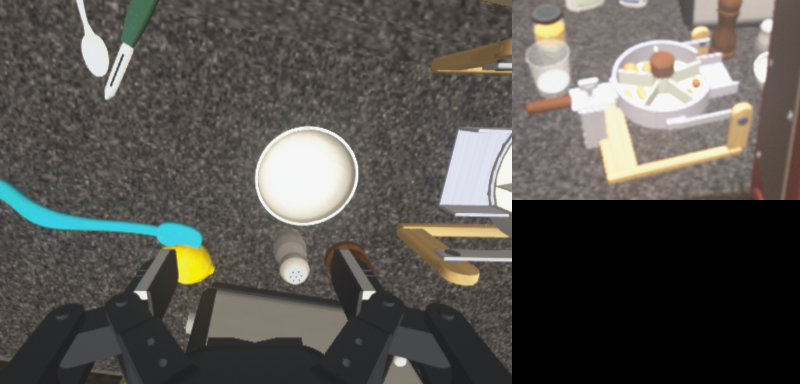

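Run:
```python
from h import *
import cv2
W,B=load("w2"),load("side0")
b=lambda x,y:np.array([x/3.3+150-.35,y/3.3+130-.35])
m=(W["pixels"].min(2)>110).astype(np.uint8)
n,l,st,ce=cv2.connectedComponentsWithStats(m);i=l[175,307];print("blob",st[i],ce[i])
x,y,w,h=st[i][:4]
t=np.linspace(0,2*np.pi,300)
def ext(c,p):
    q=proj(c,np.c_[p[0]+.057*np.cos(t),p[1]+.057*np.sin(t),0*t+p[2]]);return q.min(0),q.max(0)
def g(p):
    lo,hi=ext(W,p);l2,h2=ext(B,p)
    return np.r_[lo-[x-.5,y-.5],hi-[x+w-.5,y+h-.5],l2[0]-b(93,0)[0],h2[0]-b(307,0)[0],l2[1]-b(0,407)[1]]
r=least_squares(g,[.38,-.34,.051]);print("bowl",r.x,np.round(r.fun,1))
r=least_squares(lambda q:g([q[0],q[1],.051])[:4],[.38,-.34]);print("bowl W only",r.x,np.round(r.fun,1))
print("lip", [onplane(W,u,.0865) for u in [(456.5,129),(440.5,207)]])
A=load("scene0")
print("cheek tops", [onplane(W,u,.124) for u in [(435,66),(465,277)]])
```

```text
blob [ 254  125  105  101 8273] [305.99262662 175.46536927]
bowl [ 0.38581297 -0.3385041   0.0524259 ] [ 1.2  1.5 -1.3 -0.4 -0.7 -1.6 -0.9]
bowl W only [ 0.38555559 -0.33795529] [ 1.4  0.8 -1.4 -1.3]
lip [array([ 0.41343888, -0.19894759,  0.0865    ]), array([ 0.47859331, -0.2412458 ,  0.0865    ])]
cheek tops [array([ 0.34257954, -0.21569708,  0.124     ]), array([ 0.53247426, -0.26424167,  0.124     ])]
```

>>> play_rows:
  commands:
    - {"x": -0.05, "y": 0.36, "z": -0.9, "ax": 0, "ay": 0, "az": -0.011, "jaw": -1}
    - {"x": 0, "y": 0, "z": -1, "ax": 0, "ay": 0, "az": 0, "jaw": -1}
    - {"x": 0, "y": 0, "z": -1, "ax": 0, "ay": 0, "az": 0, "jaw": -0.6}
    - {"x": 0, "y": 0, "z": -1, "ax": 0, "ay": 0, "az": 0, "jaw": -0.3}
    - {"x": 0, "y": 0, "z": -1, "ax": 0, "ay": 0, "az": 0, "jaw": -0.3}
    - {"x": 0, "y": 0, "z": -1, "ax": 0, "ay": 0, "az": 0, "jaw": -0.3}
    - {"x": 0, "y": 0, "z": -1, "ax": 0, "ay": 0, "az": 0, "jaw": -0.3}
    - {"x": 0, "y": 0, "z": -1, "ax": 0, "ay": 0, "az": 0, "jaw": -0.3}
    - {"x": 0, "y": 0, "z": -0.5, "ax": 0, "ay": 0, "az": 0, "jaw": -0.3}
    - {"x": 0, "y": 0, "z": 0, "ax": 0, "ay": 0, "az": 0, "jaw": 1}
    - {"x": 0, "y": 0, "z": 0, "ax": 0, "ay": 0, "az": 0, "jaw": 1}
    - {"x": 0, "y": 0, "z": 0, "ax": 0, "ay": 0, "az": 0, "jaw": 1}
    - {"x": 0, "y": 0, "z": 0, "ax": 0, "ay": 0, "az": 0, "jaw": 1}
    - {"x": 0, "y": 0, "z": 0, "ax": 0, "ay": 0, "az": 0, "jaw": 1}
    - {"x": 0, "y": 0, "z": 0, "ax": 0, "ay": 0, "az": 0, "jaw": 1}
    - {"x": 0, "y": 0, "z": 0, "ax": 0, "ay": 0, "az": 0, "jaw": 1}
  grip_force: 25

```text
clock: 3.45
tool_pos: [0.3552, -0.3824, 0.0533]
ee_rot: [-180.0, 0.1, 143.9]
ft_force: [-0.1, 0.4, 6.4]
finger_gap: 0.0129
grasp_force: 22.5
```

>>> play_rows:
  commands:
    - {"x": 0, "y": 0, "z": 0.3, "ax": 0, "ay": 0, "az": 0, "jaw": 1}
    - {"x": 0.35, "y": 0.7, "z": 0, "ax": 0, "ay": 0, "az": 0, "jaw": 1}
    - {"x": 0.35, "y": 0.7, "z": 0, "ax": 0, "ay": 0, "az": 0, "jaw": 1}
    - {"x": 0.35, "y": 0.7, "z": 0, "ax": 0, "ay": 0, "az": 0, "jaw": 1}
    - {"x": 0.35, "y": 0.7, "z": 0, "ax": 0, "ay": 0, "az": 0, "jaw": 1}
    - {"x": 0.35, "y": 0.7, "z": 0, "ax": 0, "ay": 0, "az": 0, "jaw": 1}
    - {"x": 0.35, "y": 0.7, "z": 0, "ax": 0, "ay": 0, "az": 0, "jaw": 1}
    - {"x": 0.35, "y": 0.7, "z": 0, "ax": 0, "ay": 0, "az": 0, "jaw": 1}
    - {"x": 0.35, "y": 0.67, "z": 0, "ax": 0, "ay": 0, "az": 0, "jaw": 1}
    - {"x": 0, "y": 0, "z": 0, "ax": 0, "ay": 0, "az": 0, "jaw": 1}
    - {"x": 0, "y": 0, "z": -0.25, "ax": 0, "ay": 0, "az": 0, "jaw": 1}
    - {"x": 0, "y": 0, "z": 0, "ax": 0, "ay": 0, "az": 0, "jaw": 1}
  grip_force: 25

```text
clock: 4.65
tool_pos: [0.4109, -0.2704, 0.0538]
ee_rot: [-180.0, 0.1, 143.9]
ft_force: [-2.6, -2.2, 14.0]
finger_gap: 0.0113
grasp_force: 48.9
```

Run:
```python
from bench import *
from h import *
import cv2
c=camera("wrist");pickle.dump(c,open("w3.pkl","wb"))
d=camera("side");pickle.dump(d,open("side3.pkl","wb"))
a=cv2.resize(d["pixels"][130:300,140:320],None,fx=2.2,fy=2.2,interpolation=cv2.INTER_CUBIC)
v=np.zeros((384,800-512,3),np.uint8);w=np.hstack([c["pixels"][:374],a])
w=cv2.resize(w,None,fx=800/w.shape[1],fy=800/w.shape[1]);print(w.shape);cv2.imwrite("pics/w3.png",w)
```

```text
(330, 800, 3)
```

View pics/w3.png

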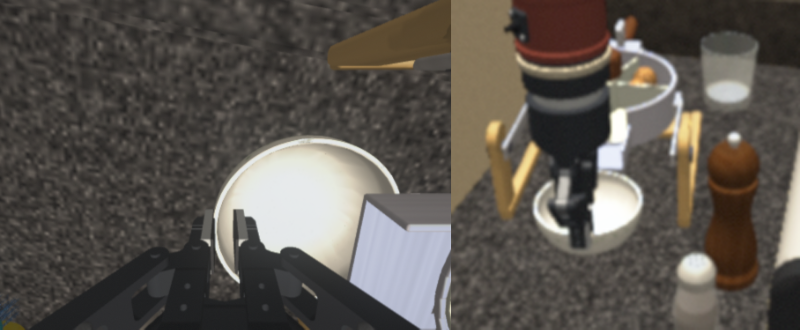

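>>> play_rows:
  commands:
    - {"x": 0, "y": 0, "z": 0, "ax": 0, "ay": 0, "az": 0, "jaw": 0.1}
    - {"x": 0, "y": 0, "z": 0, "ax": 0, "ay": 0, "az": 0, "jaw": 0.1}
    - {"x": 0, "y": 0, "z": 0, "ax": 0, "ay": 0, "az": 0, "jaw": 0.1}
    - {"x": 0, "y": 0, "z": 0.5, "ax": 0, "ay": 0, "az": 0, "jaw": 0.1}
    - {"x": 0, "y": 0, "z": 1, "ax": 0, "ay": 0, "az": 0, "jaw": 0.1}
    - {"x": 0, "y": 0, "z": 1, "ax": 0, "ay": 0, "az": 0, "jaw": 0.1}
    - {"x": 0, "y": 0, "z": 1, "ax": 0, "ay": 0, "az": 0, "jaw": 0.1}
    - {"x": 0, "y": 0, "z": 1, "ax": 0, "ay": 0, "az": 0, "jaw": 0.1}
    - {"x": 0, "y": 0, "z": 1, "ax": 0, "ay": 0, "az": 0, "jaw": -1}
    - {"x": 0.6, "y": 0.84, "z": 1, "ax": 0, "ay": 0, "az": 0, "jaw": -1}
    - {"x": 0.6, "y": 0.84, "z": 1, "ax": 0, "ay": 0, "az": 0, "jaw": -1}
    - {"x": 0.6, "y": 0.84, "z": 1, "ax": 0, "ay": 0, "az": 0, "jaw": -1}
    - {"x": 0.6, "y": 0.84, "z": 1, "ax": 0, "ay": 0, "az": 0, "jaw": -1}
    - {"x": 0.6, "y": 0.84, "z": 0.3, "ax": 0, "ay": 0, "az": 0, "jaw": -1}
    - {"x": 0.6, "y": 0.84, "z": 0, "ax": 0, "ay": 0, "az": 0, "jaw": -1}
    - {"x": 0.6, "y": 0.84, "z": 0, "ax": 0, "ay": 0, "az": 0, "jaw": -1}
    - {"x": 0.6, "y": 0.84, "z": 0, "ax": 0, "ay": 0, "az": 0, "jaw": -1}
    - {"x": 0.6, "y": 0.84, "z": 0, "ax": 0, "ay": 0, "az": 0, "jaw": -1}
    - {"x": 0, "y": 0, "z": 0, "ax": 0, "ay": 0, "az": 0, "jaw": -1}
  grip_force: 25

```text
clock: 6.65
tool_pos: [0.5192, -0.1172, 0.2495]
ee_rot: [180.0, 0.0, 144.0]
ft_force: [0.6, 0.8, -0.3]
finger_gap: 0.0853
grasp_force: 0.0
```

Run:
```python
from bench import *
from h import *
import cv2
c=camera("wrist");pickle.dump(c,open("w4.pkl","wb"));cv2.imwrite("pics/w4.png",cv2.resize(c["pixels"],(800,600),interpolation=cv2.INTER_CUBIC))
```

```text
(no output)
```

View pics/w4.png

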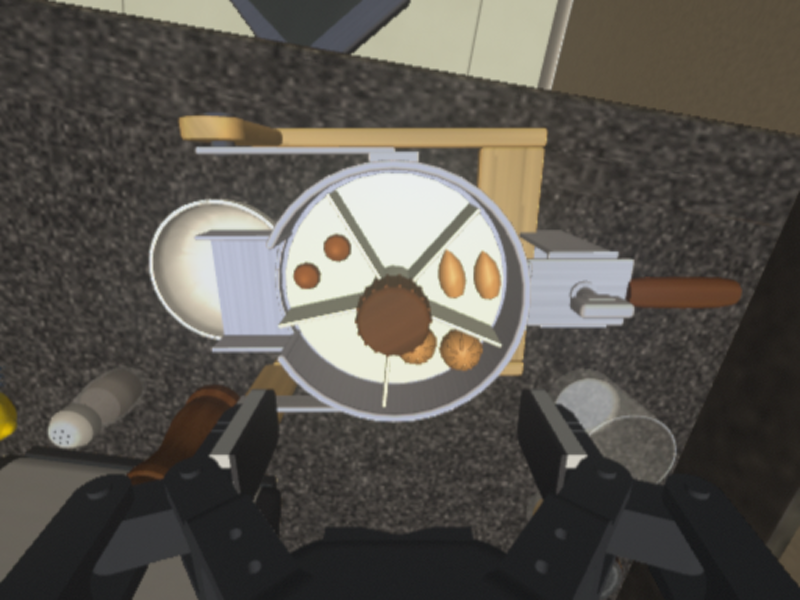

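Run:
```python
from h import *
W=load("w4");s=lambda x,y:np.array([(x+.5)/1.5625-.5,(y+.5)/1.5625-.5])
az=lambda d:np.degrees(np.arctan2(d[1],d[0]))
print("knob",onplane(W,s(394,320),.1595))
t=np.linspace(0,2*np.pi,400)
# tub rim outer ellipse: left ~? top 162, bottom 420, right 531
def g(p):
    q=proj(W,np.c_[p[0]+.083*np.cos(t),p[1]+.083*np.sin(t),0*t+.126]);hi,lo=q.max(0),q.min(0)
    return [hi[0]-s(531,0)[0],lo[1]-s(0,162)[1],hi[1]-s(0,420)[1]]
r=least_squares(g,[.52,-.12]);print("tub",r.x,r.fun)
O=r.x
print("handle end",onplane(W,s(741,293),.1025)); h=(onplane(W,s(741,293),.1025)-onplane(W,s(632,293),.1025));print("handle az",az(h),np.hypot(*h[:2]))
lp=[onplane(W,s(*u),.110) for u in [(197,235),(212,349)]];print("lip cheeks",lp)
f=[onplane(W,s(*u),.0865) for u in [(213,240),(223,335)]];print("lip",f)
for u in [(333,194),(476,207),(500,344),(385,405),(281,323)]:
    d=onplane(W,s(*u),.1195)[:2]-O;print("vane",az(d)%360,np.hypot(*d))
for n,u in dict(h1=(306,276),h2=(337,247)).items(): d=onplane(W,s(*u),.092)[:2]-O;print(n,az(d)%360)
for n,u in dict(w1=(418,346),w2=(461,350)).items(): d=onplane(W,s(*u),.1)[:2]-O;print(n,az(d)%360,np.hypot(*d))
for n,u in dict(a1=(453,273),a2=(487,275)).items(): d=onplane(W,s(*u),.092)[:2]-O;print(n,az(d)%360)
def gb(p):
    q=proj(W,np.c_[p[0]+.057*np.cos(t),p[1]+.057*np.sin(t),0*t+.051]);hi,lo=q.max(0),q.min(0)
    return [lo[0]-s(149,0)[0],lo[1]-s(0,199)[1],hi[1]-s(0,341)[1]]
r=least_squares(gb,[.44,-.22]);print("bowl",r.x,r.fun)
```

```text
knob [ 0.51682186 -0.11709886  0.1595    ]
tub [ 0.51920962 -0.11747321] [-1.13838231e-04  2.64644784e-01 -3.99546707e-01]
handle end [0.65528462 0.06989549 0.1025    ]
handle az 54.0240186560047 0.07325173659905904
lip cheeks [array([ 0.41376142, -0.19450096,  0.11      ]), array([ 0.47576742, -0.24160298,  0.11      ])]
lip [array([ 0.41919541, -0.19937082,  0.0865    ]), array([ 0.47443253, -0.24260653,  0.0865    ])]
vane 173.34865226547623 0.0751763415595812
vane 105.04914216148111 0.07477982257080963
vane 30.361070436404933 0.07431877006939308
vane 318.11375987171914 0.07620222071939071
vane 245.47544992208105 0.07583496890499365
h1 225.82786134069886
h2 197.94051185885115
w1 344.94272541824324 0.042864863647372645
w2 10.790716767137265 0.06298602772818315
a1 69.92231212501355
a2 62.83654921727742
bowl [ 0.43904373 -0.22813738] [-5.07737132e-05  2.42468415e-01 -3.02721734e-01]
```

>>> play_rows:
  commands:
    - {"x": -0.05, "y": 0, "z": -1, "ax": 0, "ay": 0, "az": 0, "jaw": -1}
    - {"x": 0, "y": 0, "z": -1, "ax": 0, "ay": 0, "az": 0, "jaw": -0.6}
    - {"x": 0, "y": 0, "z": -1, "ax": 0, "ay": 0, "az": 0, "jaw": -0.6}
    - {"x": 0, "y": 0, "z": -1, "ax": 0, "ay": 0, "az": 0, "jaw": -0.6}
    - {"x": 0, "y": 0, "z": -1, "ax": 0, "ay": 0, "az": 0, "jaw": -0.6}
    - {"x": 0, "y": 0, "z": 0, "ax": 0, "ay": 0, "az": 0, "jaw": 1}
    - {"x": 0, "y": 0, "z": 0, "ax": 0, "ay": 0, "az": 0, "jaw": 1}
    - {"x": 0, "y": 0, "z": 0, "ax": 0, "ay": 0, "az": 0, "jaw": 1}
    - {"x": 0, "y": 0, "z": 0, "ax": 0, "ay": 0, "az": 0, "jaw": 1}
    - {"x": 0, "y": 0, "z": 0, "ax": 0, "ay": 0, "az": 0, "jaw": 1}
    - {"x": 0, "y": 0, "z": 0, "ax": 0, "ay": 0, "az": 0, "jaw": 1}
  grip_force: 40

```text
clock: 7.8
tool_pos: [0.5177, -0.1193, 0.1497]
ee_rot: [-180.0, 0.1, 143.9]
ft_force: [-2.1, -0.9, 3.9]
finger_gap: 0.0395
grasp_force: 41.5
```

Knob gripped (gap 39.5 mm, matches 41 mm). Turn clockwise 120.5°.

>>> play_rows:
  commands:
    - {"x": 0, "y": 0, "z": 0, "ax": 0, "ay": 0, "az": -0.0893, "jaw": 1}
    - {"x": 0, "y": 0, "z": 0, "ax": 0, "ay": 0, "az": -0.0893, "jaw": 1}
    - {"x": 0, "y": 0, "z": 0, "ax": 0, "ay": 0, "az": -0.0893, "jaw": 1}
    - {"x": 0, "y": 0, "z": 0, "ax": 0, "ay": 0, "az": -0.0893, "jaw": 1}
    - {"x": 0, "y": 0, "z": 0, "ax": 0, "ay": 0, "az": -0.0893, "jaw": 1}
    - {"x": 0, "y": 0, "z": 0, "ax": 0, "ay": 0, "az": -0.0893, "jaw": 1}
    - {"x": 0, "y": 0, "z": 0, "ax": 0, "ay": 0, "az": -0.0893, "jaw": 1}
    - {"x": 0, "y": 0, "z": 0, "ax": 0, "ay": 0, "az": -0.0893, "jaw": 1}
    - {"x": 0, "y": 0, "z": 0, "ax": 0, "ay": 0, "az": -0.0893, "jaw": 1}
    - {"x": 0, "y": 0, "z": 0, "ax": 0, "ay": 0, "az": -0.0893, "jaw": 1}
    - {"x": 0, "y": 0, "z": 0, "ax": 0, "ay": 0, "az": -0.0893, "jaw": 1}
    - {"x": 0, "y": 0, "z": 0, "ax": 0, "ay": 0, "az": -0.0893, "jaw": 1}
    - {"x": 0, "y": 0, "z": 0, "ax": 0, "ay": 0, "az": -0.0893, "jaw": 1}
    - {"x": 0, "y": 0, "z": 0, "ax": 0, "ay": 0, "az": -0.0893, "jaw": 1}
    - {"x": 0, "y": 0, "z": 0, "ax": 0, "ay": 0, "az": -0.0893, "jaw": 1}
    - {"x": 0, "y": 0, "z": 0, "ax": 0, "ay": 0, "az": 0, "jaw": 1}
    - {"x": 0, "y": 0, "z": 0, "ax": 0, "ay": 0, "az": 0, "jaw": 1}
    - {"x": 0, "y": 0, "z": 0, "ax": 0, "ay": 0, "az": 0, "jaw": 0.2}
    - {"x": 0, "y": 0, "z": 0, "ax": 0, "ay": 0, "az": 0, "jaw": -0.7}
    - {"x": 0, "y": 0, "z": 0, "ax": 0, "ay": 0, "az": 0, "jaw": -0.7}
  grip_force: 40

```text
clock: 9.8
tool_pos: [0.5173, -0.1189, 0.1489]
ee_rot: [-180.0, 0.0, 23.5]
ft_force: [0.2, -0.1, -0.1]
finger_gap: 0.0677
grasp_force: 0.0
```

>>> play_rows:
  commands:
    - {"x": 0, "y": 0, "z": 1, "ax": 0, "ay": 0, "az": 0, "jaw": -1}
    - {"x": 0, "y": 0, "z": 1, "ax": 0, "ay": 0, "az": 0, "jaw": -1}
    - {"x": 0, "y": 0, "z": 1, "ax": 0, "ay": 0, "az": 0, "jaw": -1}
    - {"x": 0, "y": 0, "z": 1, "ax": 0, "ay": 0, "az": 0.08, "jaw": -1}
    - {"x": 0, "y": 0, "z": 1, "ax": 0, "ay": 0, "az": 0.09, "jaw": -1}
    - {"x": 0, "y": 0, "z": 0.5, "ax": 0, "ay": 0, "az": 0.09, "jaw": -1}
    - {"x": 0, "y": 0, "z": 0, "ax": 0, "ay": 0, "az": 0.08, "jaw": -1}
    - {"x": 0, "y": 0, "z": 0, "ax": 0, "ay": 0, "az": 0, "jaw": -1}

```text
clock: 10.6
tool_pos: [0.5175, -0.119, 0.2591]
ee_rot: [180.0, -0.0, 54.1]
ft_force: [-0.3, 0.0, 0.2]
finger_gap: 0.085
grasp_force: 0.0
```

Run:
```python
from bench import *
from h import *
import cv2
c=camera("wrist");pickle.dump(c,open("w5.pkl","wb"));cv2.imwrite("pics/w5.png",cv2.resize(c["pixels"],(800,600),interpolation=cv2.INTER_CUBIC))
hsv=cv2.cvtColor(c["pixels"],cv2.COLOR_BGR2HSV)
m=((hsv[...,1]>90)).astype(np.uint8)
O=np.array([.519,-.1178])
n,l,st,ce=cv2.connectedComponentsWithStats(m)
for i in range(1,n):
    if st[i][4]<30: continue
    p=onplane(c,ce[i],.095);d=p[:2]-O
    if np.hypot(*d)<.09: print(st[i],np.round(np.degrees(np.arctan2(d[1],d[0]))%360),np.round(np.hypot(*d),3),c["pixels"][l==i].mean(0).round())
```

```text
[230 135  16  16 190] 77.0 0.047 [ 71. 103. 152.]
[203 141  16  15 188] 106.0 0.06 [ 66. 100. 150.]
[ 233  179   46   71 2155] 238.0 0.035 [ 68.  97. 131.]
[281 179  17  27 318] 306.0 0.041 [ 94. 150. 201.]
[299 189  17  27 317] 301.0 0.065 [ 91. 147. 198.]
```

View pics/w5.png

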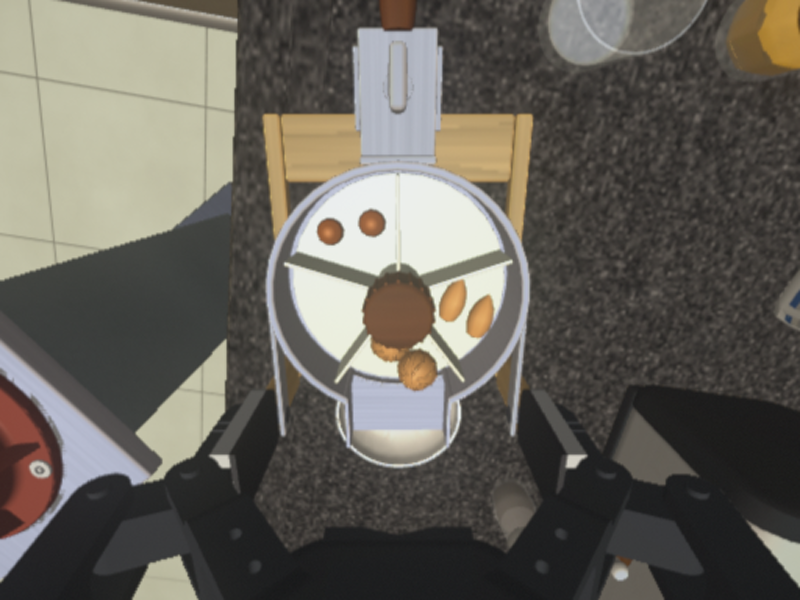

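>>> play_rows:
  commands:
    - {"x": 0.63, "y": 0.86, "z": 0, "ax": 0, "ay": 0, "az": 0, "jaw": -1}
    - {"x": 0.63, "y": 0.86, "z": 0, "ax": 0, "ay": 0, "az": 0, "jaw": -1}
    - {"x": 0.63, "y": 0.86, "z": 0, "ax": 0, "ay": 0, "az": 0, "jaw": -1}
    - {"x": 0.63, "y": 0.86, "z": 0, "ax": 0, "ay": 0, "az": 0, "jaw": -1}
    - {"x": 0.63, "y": 0.86, "z": 0, "ax": 0, "ay": 0, "az": 0, "jaw": -1}
    - {"x": 0.63, "y": 0.86, "z": 0, "ax": 0, "ay": 0, "az": 0, "jaw": -1}
    - {"x": 0.63, "y": 0.86, "z": 0, "ax": 0, "ay": 0, "az": 0, "jaw": -1}
    - {"x": 0.63, "y": 0.86, "z": 0, "ax": 0, "ay": 0, "az": 0, "jaw": -1}
    - {"x": 0.63, "y": 0.86, "z": 0, "ax": 0, "ay": 0, "az": 0, "jaw": -1}
    - {"x": 0, "y": 0, "z": -1, "ax": 0, "ay": 0, "az": 0, "jaw": -0.6}
    - {"x": 0, "y": 0, "z": -1, "ax": 0, "ay": 0, "az": 0, "jaw": -0.6}
    - {"x": 0, "y": 0, "z": -1, "ax": 0, "ay": 0, "az": 0, "jaw": -0.6}
  grip_force: 22

```text
clock: 11.85
tool_pos: [0.6306, 0.0361, 0.1976]
ee_rot: [-180.0, 0.0, 53.8]
ft_force: [-0.5, 0.3, 0.5]
finger_gap: 0.0682
grasp_force: 0.0
```

Run:
```python
from bench import *
from h import *
import cv2
W5=load("w5");s=lambda x,y:np.array([(x+.5)/1.5625-.5,(y+.5)/1.5625-.5])
e=[onplane(W5,s(*u),.142) for u in [(398,42),(398,112),(398,76)]];print(e)
c=camera("wrist");pickle.dump(c,open("w6.pkl","wb"));cv2.imwrite("pics/w6.png",c["pixels"])
s=get_state();print(s["tool_pos"],s["qpos"])
hsv=cv2.cvtColor(c["pixels"],cv2.COLOR_BGR2HSV)
m=((hsv[...,1]>90)&(hsv[...,0]<18)).astype(np.uint8)
n,l,st,ce=cv2.connectedComponentsWithStats(m)
for i in range(1,n):
    if st[i][4]>150: print(st[i],ce[i],onplane(c,ce[i],.1025))
u=np.array([.588,.809])
for k in (.16,.19,.225): print(k,proj(c,[.519+k*u[0],-.1178+k*u[1],.1025]))
```

```text
[array([ 0.60004271, -0.00537197,  0.142     ]), array([ 0.58140351, -0.03116639,  0.142     ]), array([ 0.5912115 , -0.01759331,  0.142     ])]
[0.62891126 0.03608613 0.19410005] [-3.36074949e+00  3.02458661e+01  3.58544969e+00  6.36665825e+01
 -1.42044739e-03  1.22873331e+02]
[ 241  163   25   85 1888] [253.26112288 204.65572034] [0.63036529 0.03727522 0.1025    ]
0.16 [[254.63433421 236.60841918]]
0.19 [[254.52057759 205.61655229]]
0.225 [[254.37536831 166.05571583]]
```

>>> play_rows:
  commands:
    - {"x": 0, "y": 0, "z": -1, "ax": 0, "ay": 0, "az": 0, "jaw": -0.5}
    - {"x": 0, "y": 0, "z": -1, "ax": 0, "ay": 0, "az": 0, "jaw": -0.5}
    - {"x": 0, "y": 0, "z": -1, "ax": 0, "ay": 0, "az": 0, "jaw": -0.5}
    - {"x": 0, "y": 0, "z": -1, "ax": 0, "ay": 0, "az": 0, "jaw": -0.5}
    - {"x": 0, "y": 0, "z": -0.7, "ax": 0, "ay": 0, "az": 0, "jaw": -0.5}
    - {"x": 0, "y": 0, "z": 0, "ax": 0, "ay": 0, "az": 0, "jaw": 0}
    - {"x": 0, "y": 0, "z": 0, "ax": 0, "ay": 0, "az": 0, "jaw": 1}
    - {"x": 0, "y": 0, "z": 0, "ax": 0, "ay": 0, "az": 0, "jaw": 1}
    - {"x": 0, "y": 0, "z": 0, "ax": 0, "ay": 0, "az": 0, "jaw": 1}
    - {"x": 0, "y": 0, "z": 0, "ax": 0, "ay": 0, "az": 0, "jaw": 1}
    - {"x": 0, "y": 0, "z": 0, "ax": 0, "ay": 0, "az": 0, "jaw": 1}
  grip_force: 22

```text
clock: 13.0
tool_pos: [0.6301, 0.0369, 0.1062]
ee_rot: [-179.9, -0.1, 54.0]
ft_force: [-5.6, 4.3, 5.3]
finger_gap: 0.0201
grasp_force: 22.2
```

Run:
```python
import numpy as np
# arc waypoints, 16 steps up to 0.8, smooth
th=np.linspace(0,.8,17)
x=.295*np.cos(th)-.0075*np.sin(th);z=.295*np.sin(th)+.0075*np.cos(th)
for i in range(16): print(round(th[i+1],2),np.round([(x[i+1]-x[i])*.588/.02,(x[i+1]-x[i])*.809/.02,(z[i+1]-z[i])/.02],2))
print(x[-1]-x[0],z[-1]-z[0])
```

```text
0.05 [-0.02 -0.03  0.74]
0.1 [-0.04 -0.06  0.73]
0.15 [-0.06 -0.09  0.73]
0.2 [-0.09 -0.12  0.72]
0.25 [-0.11 -0.15  0.71]
0.3 [-0.13 -0.18  0.7 ]
0.35 [-0.15 -0.2   0.69]
0.4 [-0.17 -0.23  0.68]
0.45 [-0.19 -0.26  0.66]
0.5 [-0.21 -0.29  0.65]
0.55 [-0.23 -0.31  0.63]
0.6 [-0.25 -0.34  0.61]
0.65 [-0.26 -0.36  0.59]
0.7 [-0.28 -0.38  0.56]
0.75 [-0.3  -0.41  0.54]
0.8 [-0.31 -0.43  0.51]
-0.09485169142433264 0.20934534713546293
```

>>> play_rows:
  commands:
    - {"x": -0.02, "y": -0.03, "z": 0.74, "ax": 0, "ay": 0, "az": 0, "jaw": 1}
    - {"x": -0.04, "y": -0.06, "z": 0.73, "ax": 0, "ay": 0, "az": 0, "jaw": 1}
    - {"x": -0.06, "y": -0.09, "z": 0.73, "ax": 0, "ay": 0, "az": 0, "jaw": 1}
    - {"x": -0.09, "y": -0.12, "z": 0.72, "ax": 0, "ay": 0, "az": 0, "jaw": 1}
    - {"x": -0.11, "y": -0.15, "z": 0.71, "ax": 0, "ay": 0, "az": 0, "jaw": 1}
    - {"x": -0.13, "y": -0.18, "z": 0.7, "ax": 0, "ay": 0, "az": 0, "jaw": 1}
    - {"x": -0.15, "y": -0.2, "z": 0.69, "ax": 0, "ay": 0, "az": 0, "jaw": 1}
    - {"x": -0.17, "y": -0.23, "z": 0.68, "ax": 0, "ay": 0, "az": 0, "jaw": 1}
    - {"x": -0.19, "y": -0.26, "z": 0.66, "ax": 0, "ay": 0, "az": 0, "jaw": 1}
    - {"x": -0.21, "y": -0.29, "z": 0.65, "ax": 0, "ay": 0, "az": 0, "jaw": 1}
    - {"x": -0.23, "y": -0.31, "z": 0.63, "ax": 0, "ay": 0, "az": 0, "jaw": 1}
    - {"x": -0.25, "y": -0.34, "z": 0.61, "ax": 0, "ay": 0, "az": 0, "jaw": 1}
    - {"x": -0.26, "y": -0.36, "z": 0.59, "ax": 0, "ay": 0, "az": 0, "jaw": 1}
    - {"x": -0.28, "y": -0.38, "z": 0.56, "ax": 0, "ay": 0, "az": 0, "jaw": 1}
    - {"x": -0.3, "y": -0.41, "z": 0.54, "ax": 0, "ay": 0, "az": 0, "jaw": 1}
    - {"x": -0.31, "y": -0.43, "z": 0.51, "ax": 0, "ay": 0, "az": 0, "jaw": 1}
    - {"x": 0, "y": 0, "z": 0, "ax": 0, "ay": 0, "az": 0, "jaw": 1}
    - {"x": 0, "y": 0, "z": 0, "ax": 0, "ay": 0, "az": 0, "jaw": 1}
    - {"x": 0, "y": 0, "z": 0, "ax": 0, "ay": 0, "az": 0, "jaw": 1}
    - {"x": 0, "y": 0, "z": 0, "ax": 0, "ay": 0, "az": 0, "jaw": 1}
  grip_force: 22

```text
clock: 15.0
tool_pos: [0.5743, -0.0403, 0.3149]
ee_rot: [-180.0, -0.1, 54.0]
ft_force: [-2.9, 5.4, -2.8]
finger_gap: 0.0202
grasp_force: 24.5
```

>>> play_rows:
  commands:
    - {"x": 0, "y": 0, "z": 0, "ax": 0, "ay": 0, "az": 0, "jaw": 1}
    - {"x": 0, "y": 0, "z": 0, "ax": 0, "ay": 0, "az": 0, "jaw": 1}
    - {"x": 0, "y": 0, "z": 0, "ax": 0, "ay": 0, "az": 0, "jaw": 1}
    - {"x": 0, "y": 0, "z": 0, "ax": 0, "ay": 0, "az": 0, "jaw": 1}
    - {"x": 0, "y": 0, "z": 0, "ax": 0, "ay": 0, "az": 0, "jaw": 1}
    - {"x": 0, "y": 0, "z": 0, "ax": 0, "ay": 0, "az": 0, "jaw": 1}
    - {"x": 0, "y": 0, "z": 0, "ax": 0, "ay": 0, "az": 0, "jaw": 1}
    - {"x": 0, "y": 0, "z": 0, "ax": 0, "ay": 0, "az": 0, "jaw": 1}

```text
clock: 15.8
tool_pos: [0.5743, -0.0402, 0.3149]
ee_rot: [-180.0, -0.1, 54.0]
ft_force: [-2.9, 5.5, -2.2]
finger_gap: 0.0202
grasp_force: 24.5
```

Run:
```python
from bench import *
from h import *
import cv2
for n in ("side","scene"):
    c=camera(n);pickle.dump(c,open(n+"7.pkl","wb"));cv2.imwrite(f"pics/{n}7.png",c["pixels"])
c=load("side7")
hsv=cv2.cvtColor(c["pixels"],cv2.COLOR_BGR2HSV)
m=((hsv[...,1]>90)).astype(np.uint8)
n,l,st,ce=cv2.connectedComponentsWithStats(m)
b=np.array([.439,-.228])
print("bowl expected px",proj(c,[*b,.02]))
for i in range(1,n):
    p=onplane(c,ce[i],.03)
    if st[i][4]>40: print(st[i],p.round(3),np.hypot(*(p[:2]-b)).round(3),c["pixels"][l==i].mean(0).round())
```

```text
bowl expected px [[210.97412556 244.07726794]]
[  242     0   270    52 12653] [3.411 2.038 0.03 ] 3.738 [21. 36. 60.]
[216  62  10  29 232] [1.081 1.004 0.03 ] 1.389 [ 41.  68. 110.]
[196 142  26  22 365] [0.628 0.173 0.03 ] 0.443 [ 43.  72. 118.]
[388 155  20  29 290] [ 1.026 -0.214  0.03 ] 0.587 [153.  94.  61.]
[322 158  24  25 329] [ 0.863 -0.124  0.03 ] 0.437 [ 67. 138. 175.]
[229 168  16  12 102] [0.627 0.003 0.03 ] 0.298 [ 89. 143. 184.]
[232 187  22  14 231] [ 0.59  -0.102  0.03 ] 0.197 [120. 179. 206.]
[257 187  12  60 564] [ 0.582 -0.2    0.03 ] 0.146 [ 91. 140. 168.]
[157 189  35  54 803] [ 0.403 -0.092  0.03 ] 0.141 [ 85. 131. 157.]
[   0  202   38   85 1816] [ 0.084 -0.031  0.03 ] 0.406 [ 43.  54. 107.]
[ 271  202   28   78 1737] [ 0.572 -0.31   0.03 ] 0.156 [22. 41. 67.]
[205 233  15  17 173] [ 0.44  -0.232  0.03 ] 0.004 [ 91. 153. 206.]
[447 281  44  37 927] [ 0.74  -0.614  0.03 ] 0.489 [ 60. 162. 187.]
[429 326   8  21  92] [ 0.629 -0.627  0.03 ] 0.442 [ 45. 122. 139.]
[ 235  336   62   48 2272] [ 0.386 -0.529  0.03 ] 0.305 [ 87. 201. 162.]
[423 340  22  44 337] [ 0.586 -0.66   0.03 ] 0.456 [46. 87. 48.]
[ 45 352  46  32 658] [ 0.135 -0.388  0.03 ] 0.344 [ 77. 102.  62.]
```

Run:
```python
import cv2,numpy as np
a=cv2.imread("pics/side7.png")[120:280,140:300];b=cv2.imread("pics/scene7.png")[160:320,170:370]
f=lambda i,w:cv2.resize(i,(w,w*i.shape[0]//i.shape[1]),interpolation=cv2.INTER_CUBIC)
A,B=f(a,400),f(b,400);v=np.zeros((400,400,3),np.uint8);v[:B.shape[0]]=B
cv2.imwrite("pics/t7.png",np.hstack([A,v]))
```

```text
(no output)
```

View pics/t7.png

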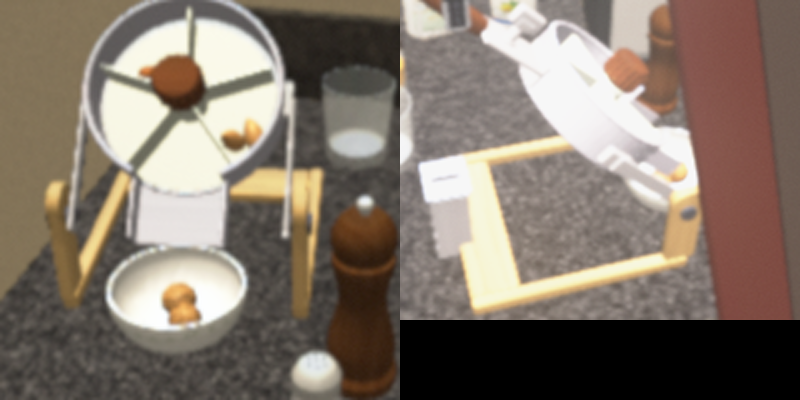

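>>> play_rows:
  commands:
    - {"x": 0.31, "y": 0.43, "z": -0.51, "ax": 0, "ay": 0, "az": 0, "jaw": 1}
    - {"x": 0.3, "y": 0.41, "z": -0.54, "ax": 0, "ay": 0, "az": 0, "jaw": 1}
    - {"x": 0.28, "y": 0.38, "z": -0.56, "ax": 0, "ay": 0, "az": 0, "jaw": 1}
    - {"x": 0.26, "y": 0.36, "z": -0.59, "ax": 0, "ay": 0, "az": 0, "jaw": 1}
    - {"x": 0.25, "y": 0.34, "z": -0.61, "ax": 0, "ay": 0, "az": 0, "jaw": 1}
    - {"x": 0.23, "y": 0.31, "z": -0.63, "ax": 0, "ay": 0, "az": 0, "jaw": 1}
    - {"x": 0.21, "y": 0.29, "z": -0.65, "ax": 0, "ay": 0, "az": 0, "jaw": 1}
    - {"x": 0.19, "y": 0.26, "z": -0.66, "ax": 0, "ay": 0, "az": 0, "jaw": 1}
    - {"x": 0.17, "y": 0.23, "z": -0.68, "ax": 0, "ay": 0, "az": 0, "jaw": 1}
    - {"x": 0.15, "y": 0.2, "z": -0.69, "ax": 0, "ay": 0, "az": 0, "jaw": 1}
    - {"x": 0.13, "y": 0.18, "z": -0.7, "ax": 0, "ay": 0, "az": 0, "jaw": 1}
    - {"x": 0.11, "y": 0.15, "z": -0.71, "ax": 0, "ay": 0, "az": 0, "jaw": 1}
    - {"x": 0.09, "y": 0.12, "z": -0.72, "ax": 0, "ay": 0, "az": 0, "jaw": 1}
    - {"x": 0.06, "y": 0.09, "z": -0.73, "ax": 0, "ay": 0, "az": 0, "jaw": 1}
    - {"x": 0.04, "y": 0.06, "z": -0.73, "ax": 0, "ay": 0, "az": 0, "jaw": 1}
    - {"x": 0.02, "y": 0.03, "z": -0.5, "ax": 0, "ay": 0, "az": 0, "jaw": 1}
    - {"x": 0, "y": 0, "z": -0.24, "ax": 0, "ay": 0, "az": 0, "jaw": 1}
    - {"x": 0, "y": 0, "z": 0, "ax": 0, "ay": 0, "az": 0, "jaw": 1}
    - {"x": 0, "y": 0, "z": 0, "ax": 0, "ay": 0, "az": 0, "jaw": 1}

```text
clock: 17.8
tool_pos: [0.6299, 0.0364, 0.1075]
ee_rot: [-179.9, -0.0, 54.0]
ft_force: [-13.8, 4.0, 17.2]
finger_gap: 0.0199
grasp_force: 25.3
```

>>> play_rows:
  commands:
    - {"x": 0, "y": 0, "z": 0, "ax": 0, "ay": 0, "az": 0, "jaw": 0.2}
    - {"x": 0, "y": 0, "z": 0, "ax": 0, "ay": 0, "az": 0, "jaw": -0.6}
    - {"x": 0, "y": 0, "z": 0, "ax": 0, "ay": 0, "az": 0, "jaw": -0.6}
    - {"x": 0, "y": 0, "z": 1, "ax": 0, "ay": 0, "az": 0, "jaw": -0.6}
    - {"x": 0, "y": 0, "z": 1, "ax": 0, "ay": 0, "az": 0, "jaw": -0.6}
    - {"x": 0, "y": 0, "z": 1, "ax": 0, "ay": 0, "az": 0, "jaw": -0.6}
    - {"x": 0, "y": 0, "z": 1, "ax": 0, "ay": 0, "az": 0.09, "jaw": -0.6}
    - {"x": 0, "y": 0, "z": 1, "ax": 0, "ay": 0, "az": 0.09, "jaw": -0.6}
    - {"x": 0, "y": 0, "z": 1, "ax": 0, "ay": 0, "az": 0.09, "jaw": -0.6}
    - {"x": -0.2, "y": -0.28, "z": 0, "ax": 0, "ay": 0, "az": 0.09, "jaw": -0.6}
    - {"x": -0.2, "y": -0.28, "z": 0, "ax": 0, "ay": 0, "az": 0.09, "jaw": -0.6}
    - {"x": -0.2, "y": -0.28, "z": 0, "ax": 0, "ay": 0, "az": 0.09, "jaw": -0.6}
    - {"x": -0.2, "y": -0.28, "z": 0, "ax": 0, "ay": 0, "az": 0.09, "jaw": -0.6}
    - {"x": -0.2, "y": -0.28, "z": 0, "ax": 0, "ay": 0, "az": 0.09, "jaw": -0.6}
    - {"x": -0.2, "y": -0.28, "z": 0, "ax": 0, "ay": 0, "az": 0.09, "jaw": -0.6}
    - {"x": -0.2, "y": -0.28, "z": 0, "ax": 0, "ay": 0, "az": 0.09, "jaw": -0.6}
    - {"x": -0.2, "y": -0.28, "z": 0, "ax": 0, "ay": 0, "az": 0.09, "jaw": -0.6}
    - {"x": -0.2, "y": -0.28, "z": 0, "ax": 0, "ay": 0, "az": 0.09, "jaw": -0.6}
    - {"x": -0.1, "y": -0.16, "z": 0, "ax": 0, "ay": 0, "az": 0.09, "jaw": -0.6}
  grip_force: 25

```text
clock: 19.7
tool_pos: [0.593, -0.0185, 0.2252]
ee_rot: [-180.0, 0.0, 159.5]
ft_force: [-0.4, 0.1, 0.1]
finger_gap: 0.0682
grasp_force: 0.0
```

>>> play_rows:
  commands:
    - {"x": 0, "y": 0, "z": 0, "ax": 0, "ay": 0, "az": 0.09, "jaw": -0.6}
    - {"x": 0, "y": 0, "z": 0, "ax": 0, "ay": 0, "az": 0.09, "jaw": -0.6}
    - {"x": 0, "y": 0, "z": 0, "ax": 0, "ay": 0, "az": 0.09, "jaw": -0.6}
    - {"x": 0, "y": 0, "z": 0, "ax": 0, "ay": 0, "az": 0.09, "jaw": -0.6}
    - {"x": 0, "y": 0, "z": 0, "ax": 0, "ay": 0, "az": 0.09, "jaw": -0.6}
    - {"x": 0, "y": 0, "z": 0, "ax": 0, "ay": 0, "az": 0.09, "jaw": -0.6}
    - {"x": 0, "y": 0, "z": 0, "ax": 0, "ay": 0, "az": 0.09, "jaw": -0.6}
    - {"x": 0, "y": 0, "z": 0, "ax": 0, "ay": 0, "az": 0.09, "jaw": -0.6}
    - {"x": 0, "y": 0, "z": 0, "ax": 0, "ay": 0, "az": 0.02, "jaw": -0.6}
    - {"x": 0, "y": 0, "z": 0, "ax": 0, "ay": 0, "az": 0, "jaw": -0.6}
    - {"x": 0, "y": 0, "z": 0, "ax": 0, "ay": 0, "az": 0, "jaw": -0.6}

```text
clock: 20.8
tool_pos: [0.593, -0.0179, 0.2251]
ee_rot: [-180.0, 0.0, -134.3]
ft_force: [-0.3, -0.7, 0.1]
finger_gap: 0.0683
grasp_force: 0.0
```

Run:
```python
from bench import *
from h import *
import cv2
s=get_state();print(s["clock"],s["tool_pos"],s["ee_rot"],s["qpos"].round(1))
c=camera("wrist");pickle.dump(c,open("w8.pkl","wb"));cv2.imwrite("pics/w8.png",c["pixels"])
u=np.array([.588,.809]);O=np.array([.519,-.1178])
for k,z in ((.109,.142),(.125,.142),(.141,.142)): print(proj(c,[*(O+k*u),z]))
# bright-edge check: grey values along a row through the wing
q=proj(c,[*(O+.125*u),.142])[0].astype(int);g=cv2.cvtColor(c["pixels"],cv2.COLOR_BGR2GRAY)
for dy in (-12,-6,0,6,12): print(q[1]+dy,q[0]-20,g[q[1]+dy,q[0]-20:q[0]+21].tolist())
print("col",q[1]-45,g[q[1]-45:q[1]+46,q[0]].tolist())
hsv=cv2.cvtColor(c["pixels"],cv2.COLOR_BGR2HSV)
m=((hsv[...,1]>90)&(hsv[...,0]<18)).astype(np.uint8)
n,l,st,ce=cv2.connectedComponentsWithStats(m)
for i in range(1,n):
    if st[i][4]>60: print(st[i],ce[i],onplane(c,ce[i],.1025).round(3))
```

```text
20.8 [ 0.59304198 -0.01789631  0.22508586] [-1.79978472e+02  6.99679533e-03 -1.34250983e+02] [ -8.8  24.9  -0.4  64.7  -0.  -54.5]
[[253.23601352 191.51912068]]
[[256.03531428 209.76901162]]
[[258.70914858 227.20093074]]
197 236 [174, 176, 174, 171, 171, 172, 174, 175, 175, 175, 175, 167, 167, 161, 135, 156, 166, 174, 176, 175, 174, 174, 174, 170, 153, 131, 117, 159, 173, 171, 172, 177, 175, 176, 176, 176, 178, 178, 176, 173, 175]
203 236 [178, 175, 176, 175, 172, 171, 173, 175, 176, 175, 176, 176, 174, 171, 162, 136, 157, 166, 173, 174, 174, 174, 174, 173, 168, 146, 137, 140, 173, 180, 179, 178, 177, 176, 177, 177, 177, 178, 178, 176, 175]
209 236 [169, 179, 176, 176, 176, 173, 172, 173, 176, 177, 176, 176, 176, 174, 171, 161, 128, 156, 166, 174, 173, 174, 174, 173, 172, 167, 142, 144, 154, 175, 180, 179, 178, 176, 176, 178, 177, 177, 179, 178, 176]
215 236 [149, 169, 180, 177, 176, 175, 172, 173, 174, 176, 178, 177, 177, 176, 175, 172, 163, 133, 158, 166, 173, 174, 174, 174, 174, 173, 166, 137, 145, 172, 179, 180, 178, 179, 178, 177, 179, 178, 178, 179, 179]
221 236 [69, 98, 165, 1
[... 368 characters left out ...]
 175, 174, 174, 174, 174, 174, 174, 174, 174, 174, 173, 174, 174, 174, 175, 174, 173, 172, 171, 169, 168, 166, 165, 165, 156, 132, 95, 74, 72, 71, 70, 70, 70, 69, 68, 67, 67, 67, 65, 64, 64, 63, 63, 61, 61, 60, 59, 58, 57, 56, 56, 55, 54, 53, 54, 53]
[ 140    0   46   40 1119] [161.69347632  14.63896336] [ 0.542 -0.175  0.102]
[ 194    0   67   64 3431] [227.39434567  28.1882833 ] [ 0.511 -0.133  0.102]
[250  52  20  23 352] [259.64772727  63.36079545] [ 0.511 -0.097  0.102]
[272  56  20  25 388] [281.65206186  67.57474227] [ 0.5   -0.082  0.102]
[ 253  223   26   64 1197] [265.85714286 253.85045948] [0.63  0.037 0.102]
[ 21 237  31  27  72] [ 39.40277778 248.13888889] [ 0.794 -0.131  0.103]
```

>>> play_rows:
  commands:
    - {"x": -0.05, "y": 0.03, "z": 0, "ax": 0, "ay": 0, "az": 0.092, "jaw": -0.4}
    - {"x": 0, "y": 0, "z": -1, "ax": 0, "ay": 0, "az": 0, "jaw": -0.3}
    - {"x": 0, "y": 0, "z": -1, "ax": 0, "ay": 0, "az": 0, "jaw": -0.2}
    - {"x": 0, "y": 0, "z": -1, "ax": 0, "ay": 0, "az": 0, "jaw": -0.2}
    - {"x": 0, "y": 0, "z": -1, "ax": 0, "ay": 0, "az": 0, "jaw": -0.2}
    - {"x": 0, "y": 0, "z": 0, "ax": 0, "ay": 0, "az": 0, "jaw": -0.2}
    - {"x": 0, "y": 0, "z": 0, "ax": 0, "ay": 0, "az": 0, "jaw": 0.3}
    - {"x": 0, "y": 0, "z": 0, "ax": 0, "ay": 0, "az": 0, "jaw": 1}
    - {"x": 0, "y": 0, "z": 0, "ax": 0, "ay": 0, "az": 0, "jaw": 1}
    - {"x": 0, "y": 0, "z": 0, "ax": 0, "ay": 0, "az": 0, "jaw": 1}
    - {"x": 0, "y": 0, "z": 0, "ax": 0, "ay": 0, "az": 0, "jaw": 1}
    - {"x": 0, "y": 0, "z": 0, "ax": 0, "ay": 0, "az": 0, "jaw": 1}
  grip_force: 40

```text
clock: 22.05
tool_pos: [0.5918, -0.0167, 0.1453]
ee_rot: [180.0, 0.0, -125.9]
ft_force: [-2.2, 4.2, 2.4]
finger_gap: 0.0075
grasp_force: 45.0
```

>>> play_rows:
  commands:
    - {"x": 0, "y": 0, "z": -0.25, "ax": 0, "ay": 0, "az": 0, "jaw": 1}
    - {"x": 0, "y": 0, "z": -0.25, "ax": 0, "ay": 0, "az": 0, "jaw": 1}
    - {"x": 0, "y": 0, "z": -0.2, "ax": 0, "ay": 0, "az": 0, "jaw": 1}
    - {"x": 0, "y": 0, "z": 0, "ax": 0, "ay": 0, "az": 0, "jaw": 1}
    - {"x": 0, "y": 0, "z": 0, "ax": 0, "ay": 0, "az": 0, "jaw": 1}

```text
clock: 22.55
tool_pos: [0.592, -0.0167, 0.1331]
ee_rot: [-179.9, 0.1, -125.9]
ft_force: [-9.0, 6.1, 22.1]
finger_gap: 0.0079
grasp_force: 47.6
```

>>> play_rows:
  commands:
    - {"x": 0, "y": 0, "z": -0.06, "ax": 0, "ay": 0, "az": 0, "jaw": 1}
    - {"x": 0, "y": 0, "z": 0, "ax": 0, "ay": 0, "az": 0, "jaw": 1}
    - {"x": 0, "y": 0, "z": 0, "ax": 0, "ay": 0, "az": -0.0858, "jaw": 1}
    - {"x": 0, "y": 0, "z": 0, "ax": 0, "ay": 0, "az": -0.0858, "jaw": 1}
    - {"x": 0, "y": 0, "z": 0, "ax": 0, "ay": 0, "az": -0.0858, "jaw": 1}

```text
clock: 23.05
tool_pos: [0.5924, -0.0172, 0.1329]
ee_rot: [-179.9, 0.1, -149.4]
ft_force: [-11.0, 2.9, 30.2]
finger_gap: 0.0078
grasp_force: 48.8
```

Firmly against the stop and turning freely; finish the turn.

>>> play_rows:
  commands:
    - {"x": 0, "y": 0, "z": 0, "ax": 0, "ay": 0, "az": -0.0858, "jaw": 1}
    - {"x": 0, "y": 0, "z": 0, "ax": 0, "ay": 0, "az": -0.0858, "jaw": 1}
    - {"x": 0, "y": 0, "z": 0, "ax": 0, "ay": 0, "az": -0.0858, "jaw": 1}
    - {"x": 0, "y": 0, "z": 0, "ax": 0, "ay": 0, "az": -0.0858, "jaw": 1}
    - {"x": 0, "y": 0, "z": 0, "ax": 0, "ay": 0, "az": -0.0858, "jaw": 1}
    - {"x": 0, "y": 0, "z": 0, "ax": 0, "ay": 0, "az": -0.0858, "jaw": 1}
    - {"x": 0, "y": 0, "z": 0, "ax": 0, "ay": 0, "az": -0.0858, "jaw": 1}
    - {"x": 0, "y": 0, "z": 0, "ax": 0, "ay": 0, "az": -0.0858, "jaw": 1}
    - {"x": 0, "y": 0, "z": 0, "ax": 0, "ay": 0, "az": 0, "jaw": 1}

```text
clock: 23.95
tool_pos: [0.5922, -0.0185, 0.1329]
ee_rot: [-179.9, 0.2, 148.9]
ft_force: [-12.2, -2.3, 30.0]
finger_gap: 0.0077
grasp_force: 48.8
```

>>> play_rows:
  commands:
    - {"x": 0, "y": 0, "z": 0.15, "ax": 0, "ay": 0, "az": 0, "jaw": 1}
    - {"x": 0, "y": 0, "z": 0.1, "ax": 0, "ay": 0, "az": 0, "jaw": 1}
    - {"x": 0, "y": 0, "z": 0, "ax": 0, "ay": 0, "az": 0, "jaw": 0.5}
    - {"x": 0, "y": 0, "z": 0, "ax": 0, "ay": 0, "az": 0, "jaw": 0.4}
    - {"x": 0, "y": 0, "z": 0, "ax": 0, "ay": 0, "az": 0, "jaw": 0.4}
    - {"x": 0, "y": 0, "z": 0.5, "ax": 0, "ay": 0, "az": 0, "jaw": 0.4}
    - {"x": 0, "y": 0, "z": 1, "ax": 0, "ay": 0, "az": 0, "jaw": 0.4}
    - {"x": 0, "y": 0, "z": 1, "ax": 0, "ay": 0, "az": 0, "jaw": 0.4}
    - {"x": 0, "y": 0, "z": 1, "ax": 0, "ay": 0, "az": 0, "jaw": 0.4}
    - {"x": 0, "y": 0, "z": 1, "ax": 0, "ay": 0, "az": 0, "jaw": -0.6}
    - {"x": 0, "y": 0, "z": 1, "ax": 0, "ay": 0, "az": 0, "jaw": -0.6}
    - {"x": 0, "y": 0, "z": 0, "ax": 0, "ay": 0, "az": 0, "jaw": -0.6}

```text
clock: 25.15
tool_pos: [0.5934, -0.0173, 0.2482]
ee_rot: [179.9, 0.3, 149.2]
ft_force: [0.6, -0.3, 0.1]
finger_gap: 0.0675
grasp_force: 0.0
```

Run:
```python
from bench import *
from h import *
import cv2
s=get_state();print(s["clock"],s["tool_pos"],s["ee_rot"],s["ft_force"])
c=camera("wrist");cv2.imwrite("pics/w9.png",c["pixels"]);d=camera("side");cv2.imwrite("pics/side9.png",d["pixels"])
u=np.array([.588,.809]);v=np.array([-.809,.588]);O=np.array([.519,-.1178]);w=O+.125*u
g=cv2.cvtColor(c["pixels"],cv2.COLOR_BGR2GRAY)
# wing top candidates: height 142-8.5=133.5 ; edges across and along
for nm,z in (("z.1335",.1335),):
    for off in (-.01,0,.01):
        pts=np.array([[*(w+v*off+u*t),z] for t in np.arange(-.012,.0121,.001)]);q=proj(c,pts)
        print("along u, v-off",off,[int(g[int(round(b)),int(round(a))]) for a,b in q])
    pts=np.array([[*(w+v*t),z] for t in np.arange(-.03,.0301,.0015)]);q=proj(c,pts)
    print("along v",[int(g[int(round(b)),int(round(a))]) for a,b in q])
    pts=np.array([[*(w+u*t),z] for t in np.arange(-.03,.0301,.0015)]);q=proj(c,pts)
    print("along u",[int(g[int(round(b)),int(round(a))]) for a,b in q])
print(proj(c,[*w,.1335]))
for n,cc in (("wrist",c),("side",d)):
  hsv=cv2.cvtColor(cc["pixels"],cv2.COLOR_BGR2HSV)
  n_,l,st,ce=cv2.connectedComponentsWithStats((hsv[...,1]>90).astype(np.uint8))
  for i in range(1,n_):
    p=onplane(cc,ce[i],.092)
    if st[i][4]>40 and np.hypot(*(p[:2]-O))<.25: print(n,st[i],p.round(3),onplane(cc,ce[i],.025).round(3))
```

```text
25.15 [ 0.59335322 -0.01731301  0.24817583] [179.89201021   0.26729032 149.17856042] [ 0.55260043 -0.26034765  0.05986931]
along u, v-off -0.01 [193, 184, 185, 186, 186, 187, 187, 182, 153, 176, 186, 190, 191, 190, 188, 182, 161, 185, 192, 193, 193, 194, 196, 196, 186]
along u, v-off 0 [191, 192, 192, 193, 192, 182, 141, 141, 176, 188, 192, 191, 191, 188, 182, 151, 165, 190, 193, 192, 193, 192, 192, 193, 194]
along u, v-off 0.01 [193, 190, 180, 187, 183, 146, 146, 177, 188, 194, 192, 191, 189, 183, 155, 167, 191, 187, 174, 192, 195, 194, 195, 194, 194]
along v [78, 86, 84, 75, 80, 80, 65, 62, 63, 65, 133, 186, 190, 191, 191, 191, 191, 191, 191, 191, 191, 191, 191, 191, 190, 191, 191, 189, 190, 190, 182, 167, 113, 120, 177, 195, 193, 192, 192, 191, 167]
along u [193, 192, 191, 192, 191, 192, 192, 192, 192, 192, 192, 192, 191, 192, 193, 182, 141, 176, 188, 191, 191, 188, 151, 165, 193, 193, 192, 193, 194, 194, 194, 193, 192, 192, 193, 194, 192, 103, 66, 66, 65]
[[253.54372714 195.5747363 ]]
wrist [   0   46  257  115 6028] [ 0.474 -0.039  0.092] [ 0.463 -0.054  0.025]
wrist [136 131  24  35 527] [ 0.504 -0.091  0.092] [ 0.499 -0.119  0.025]
wrist [  74  163   61   69 2735] [ 0.518 -0.163  0.092] [ 0.518 -0.208  0.025]
wrist [ 281  179   71   24 1319] [0.635 0.037 0.092] [0.662 0.04  0.025]
wrist [ 194  205   52   34 1233] [ 0.615 -0.069  0.092] [ 0.637 -0.092  0.025]
wrist [   0  229   68   67 2120] [ 0.535 -0.297  0.092] [ 0.538 -0.374  0.025]
side [227 137  10  11  61] [0.659 0.082 0.092] [0.731 0.222 0.025]
side [209 153  19  19 277] [ 0.563 -0.021  0.092] [0.619 0.103 0.025]
side [257 187  12  60 545] [ 0.533 -0.28   0.092] [ 0.585 -0.197  0.025]
side [157 192  32  51 755] [ 0.373 -0.187  0.092] [ 0.4   -0.088  0.025]
side [205 233  15  17 172] [ 0.409 -0.305  0.092] [ 0.442 -0.226  0.025]
```

Run:
```python
from h import *
import cv2
c=load("side0");a=cv2.imread("pics/side9.png")
w=np.array([.592,-.0172])
for z in (.142,.1335,.122,.1135): print(z,proj(c,[*w,z]).round(1))
x=int(proj(c,[*w,.142])[0][0])
for n,i in (("before",c["pixels"]),("now",a)):
    g=cv2.cvtColor(i,cv2.COLOR_BGR2GRAY)
    for r in range(136,160): print(n,r,g[r,x-9:x+10].tolist())
```

```text
0.142 [[226.6 141.8]]
0.1335 [[226.8 144.9]]
0.122 [[227. 149.]]
0.1135 [[227.2 152. ]]
before 136 [38, 39, 38, 37, 37, 38, 39, 40, 40, 40, 39, 38, 39, 37, 38, 38, 36, 37, 38]
before 137 [36, 36, 38, 38, 40, 39, 39, 41, 41, 41, 40, 37, 35, 35, 39, 42, 41, 39, 37]
before 138 [36, 36, 36, 38, 41, 42, 40, 40, 41, 41, 40, 41, 37, 43, 52, 63, 61, 50, 41]
before 139 [35, 36, 36, 39, 39, 40, 40, 42, 44, 61, 79, 73, 56, 60, 71, 81, 79, 68, 48]
before 140 [35, 36, 35, 36, 37, 40, 39, 40, 64, 116, 152, 140, 99, 81, 86, 91, 90, 77, 57]
before 141 [34, 35, 34, 36, 38, 39, 39, 51, 103, 174, 209, 189, 133, 97, 92, 92, 89, 79, 60]
before 142 [34, 33, 36, 35, 36, 39, 42, 76, 149, 212, 225, 200, 142, 101, 94, 91, 86, 77, 61]
before 143 [35, 34, 35, 35, 37, 39, 44, 106, 191, 226, 224, 183, 129, 101, 94, 90, 83, 73, 57]
before 144 [37, 36, 36, 37, 35, 37, 44, 116, 204, 227, 212, 159, 116, 98, 92, 89, 80, 68, 49]
before 145 [35, 36, 37, 38, 38, 36, 43, 100, 174, 198, 181, 141, 110, 96, 94, 86, 76, 60, 45]
before 146 [35, 36, 37, 36, 37, 35, 42, 77, 124, 144, 136, 123, 107, 96, 90, 83, 71, 55, 41]
before
[... 2865 characters left out ...]
153 [48, 54, 107, 184, 207, 203, 193, 175, 155, 137, 128, 130, 148, 182, 202, 211, 226, 234, 236]
now 154 [73, 74, 103, 158, 185, 194, 194, 192, 185, 171, 165, 166, 183, 216, 228, 231, 234, 236, 236]
now 155 [94, 94, 100, 116, 129, 141, 149, 164, 174, 174, 175, 179, 189, 212, 224, 228, 230, 233, 232]
now 156 [101, 100, 100, 100, 104, 107, 110, 121, 127, 134, 140, 146, 156, 170, 182, 192, 198, 206, 209]
now 157 [103, 103, 102, 103, 101, 101, 101, 102, 102, 99, 107, 113, 117, 121, 127, 131, 137, 142, 154]
now 158 [101, 101, 101, 99, 100, 101, 101, 99, 93, 88, 95, 104, 109, 107, 108, 109, 110, 110, 115]
now 159 [97, 99, 98, 97, 96, 96, 96, 92, 84, 76, 84, 101, 109, 108, 109, 108, 107, 107, 107]
```

```bash
python3 -c "
from bench import *
print(finish_job())"
```

```text
the job is handed in; nothing more can be done
None
```

I handed the job in at about 25 s of the 72 s allowed: both walnuts are in the bowl under the spout, the carousel was lowered onto its rest, and the wing is turned across and about 8.5 mm down, as in the catch; the hazelnuts were not seen again after tipping, and no verdict came back.

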